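# Show the welder the unfinished length of seam

### The job

One of the three welded test plates on the bench has a bead that stops part-way along its seam. Show the welder which stretch is still to be filled: with the fingers pointing straight down and their tips about 2 cm above the plate, point at the spot where the bead stops for at least a second, sweep along the open groove at that height, and point for at least a second at the groove's far end, at the plate's edge. Then raise the hand well clear (a good 15 cm above the bench); do not touch or move the plates or anything else on the bench.

Things in the scene. Friction and masses are not known exactly. Their poses are not given: they have to be found in the camera images.
- plate_short: loose welded test plate: two flat steel bars, together 140 x 90 x 10 mm, joined along a seam through the middle of the top face along its own x; 1 kg; origin at the centre of the underside. THE UNFINISHED ONE: a bright bead (14 mm wide, 2.5 mm proud) fills the seam from the edge at x = -70 mm and stops at x = -20 mm; from there to x = +70 mm the V groove (14 mm wide, 6 mm deep) is open
- plate_full: loose welded test plate: two flat steel bars, together 140 x 90 x 10 mm, joined along a seam through the middle of the top face along its own x; 1 kg; origin at the centre of the underside. Here the bead runs the whole length of the seam
- plate_tacked: loose welded test plate: two flat steel bars, together 140 x 90 x 10 mm, joined along a seam through the middle of the top face along its own x; 1 kg; origin at the centre of the underside. Here there is no run of weld yet: the groove is open but for a 12 mm tack at each end
- bead_stop (a point): on plate_short, the point where the bead stops and the open groove begins: on the middle line of the seam, level with the plate's top face (10 mm above the bench)
- groove_mid (a point): on plate_short, half-way along the open groove (45 mm from bead_stop, 45 mm from groove_end), level with the plate's top face
- groove_end (a point): on plate_short, the far end of the open groove, on the edge of the plate, 90 mm from bead_stop, level with the plate's top face
- wire_brush: loose bystander: wooden wire brush lying bristles up, 270 x 28 x 38 mm, long side along its own x; origin under its middle
- weld_magnet: loose bystander: flat arrow-shaped welding magnet, about 100 x 92 x 16 mm; origin under its middle
- spray_can: loose bystander: standing spray can, 65 mm across, 188 mm tall; origin under its middle
- grinding_disc: loose bystander: grinding disc lying flat, 115 mm across, 10 mm thick; origin under its middle
- hex_nut: loose bystander: large hexagon nut lying flat, 36 mm across flats, 20 mm high; origin under its middle
- pipe_socket: loose bystander: short standing steel pipe socket, 37 mm across, 40 mm tall; origin under its middle

How it is judged:
On the way, in this order (a step that is already met when the one before it is completed fails the run):
1. point at the spot where the bead stops, for a second (horizontal distance between the grasp point and bead_stop below 0.018 m and z of the grasp point in the frame of bead_stop between 0.008 and 0.075 m and angle between the grasp point's own z axis and vertical above 2.5 rad), for 1 s.
2. pass close above the middle of the open groove (horizontal distance between the grasp point and groove_mid below 0.02 m and z of the grasp point in the frame of groove_mid between 0.008 and 0.075 m and angle between the grasp point's own z axis and vertical above 2.5 rad), for 0.05 s.
3. point at the far end of the open groove, for a second (horizontal distance between the grasp point and groove_end below 0.018 m and z of the grasp point in the frame of groove_end between 0.008 and 0.075 m and angle between the grasp point's own z axis and vertical above 2.5 rad), for 1 s.
At the end, for the whole second after the job is handed in: hand over 140 mm above the bench, plates at rest within 5 mm and other things within 8 mm of their start. Pointing: grasp point within 18 mm sideways of the spot (20 mm at mid-groove), 8 to 75 mm above the plate top, fingers within 37 degrees of straight down (height (world z) of the grasp point above 0.14 m and distance of each of plate_short, plate_full, plate_tacked from where it was at the start of the episode below 0.005 m and linear speed of each of plate_short, plate_full, plate_tacked below 0.01 m/s and distance of each of wire_brush, weld_magnet, spray_can, grinding_disc, hex_nut, pipe_socket from where it was at the start of the episode below 0.008 m); the robot touches nothing.
It fails at once if a plate is touched (contact force between any of the fingers, the arm and plate_short above 0.5 N or contact force between any of the fingers, the arm and plate_full above 0.5 N or contact force between any of the fingers, the arm and plate_tacked above 0.5 N).
It fails at once if a plate is shifted or lifted by more than 5 mm (distance of any of plate_short, plate_full, plate_tacked from where it was at the start of the episode above 0.005 m).
It fails at once if another thing on the bench is touched (contact force between any of the fingers, the arm and anything else above 0.5 N).
It fails at once if another loose thing is moved or lifted by more than 8 mm (distance of any of wire_brush, weld_magnet, spray_can, grinding_disc, hex_nut, pipe_socket from where it was at the start of the episode above 0.008 m).
It also fails if it takes over 34 s, if anything falls off the work surface, if the arm or the gripper's body presses on something with over 40 N, if the wrist force passes 120 N, or if a joint passes its speed limit or range.

### The arm

A 6-joint arm with a two-finger parallel gripper is mounted at the origin on the work surface. World frame = base frame: x ahead of the robot, y to its left, z up, the work surface at z = 0. Lengths are in m, angles in rad, forces in N, time in s.
With the tool pointing down it reaches from about 0.3 to 0.75 m from the base axis. Payload 8.5 kg.
Tool frame: the origin (TCP) lies at the centre of the arm's flange, where the gripper is bolted on; the fingertips stand 173 mm ahead of it and the grasp point (between the pads) lies 155 mm ahead of it (bot.pinch_z is the distance from the TCP to the grasp point, in m); x points along the fingers, z is the direction in which the jaws open and shut, and the axes are right-handed (so a half turn about x gives the same grasp; the last joint's range is limited). The gripper opens to 85 mm and grips with 20 to 120 N. Pads are 22 mm wide; open, the fingers measure 114 mm over their backs; the gripper's body (76 mm by 85 mm) begins 54 mm behind the grasp point. The pads swing forward as they close: fully open they stand 13 mm farther back than shut.
Start: joints at [-1.327, 0.381, 1.297, -0, 1.464, -0.215], TCP at [0.244, -0.493, 0.405] pointing down, gripper open.
Joint ranges: [-3.11, 3.11], [-0.89, 2.33], [0.22, 2.48], [-1.42, 4.56], [0.17, 2.85], [-2.88, 2.88]. Speed limits (rad/s): [2.39, 2.39, 3.14, 3.14, 3.14, 3.14].

### API

Orientations are given as a unit quaternion [w, x, y, z].
In Python, from station import bot gives the robot as it stands.
- The arm moves only by the tool carry_out, never from a script. Its argument "plan" is a list that holds one entry, the list of rows, each a list of 5 numbers: the finger opening in cm, from 0 to 8.54, then the shift along the tool's x, y, z in cm, then the turn about the tool's x in rad. In form: [[[grip, x, y, z, twist], ...]]. A call has exactly 10 rows; each row is the pose to reach, as a shift and turn from the pose measured when the call began, along the tool's axes at that moment; what a row does not reach only later rows make up. A row lasts 1/8 s, in which the tool goes at most 62.5 mm and 10.7 degrees, less where a joint would pass 70% of its speed; a pose out of reach is approached as far as the arm can. A call with a gripper value outside its range is refused whole. The fingers move at their own pace and stop on an object; the grip force is fixed at half the most. Time passes only in rows, so rows that repeat a pose let the fingers close, or fill a call up. It gives the time, the measured TCP pose, the force and the opening at its end, in the units of the state.
- bot.read_state(): the state, without advancing time (a new reading comes with each control period).
- bot.get_image(name): name is "side" or "top" or "wrist"; returns a dict with "pixels" (400x640x3 uint8, red, green, blue), "fx", "fy", "cx", "cy" (pixels), "k1" (the pictures are not rectified: a ray, as slopes to the right and down, at radius r is drawn at 1 + k1 r^2 times it, then the intrinsics apply), "R" (3x3) and "t" (3): a world point X has camera coordinates R X + t. Camera axes: x right, y down, z forward; pixel columns grow to the right and rows downward; lengths in m; the calibration is good to about 2 mm. A picture is of the moment at which its call begins. There is no depth.
- bot.sign_off(): hands the job in, once; it reports no verdict.
The state is a dict: "clock": time; "joint_pos": joint angles; "dq": joint speeds; "joint_torque": joint torques, N m; "eef_pos": TCP position; "tcp_rot": TCP orientation; "ft_force": force on the tool from outside, world axes, zero at the start; "moment": the same for the moment, N m; "grip_width": finger opening in m.
Only numpy, scipy, OpenCV 4.12 (cv2) and the standard library are available. Lean on these libraries where they do the work, as an engineer would, in place of code of your own. Each camera call takes 0.05 s, during which the arm holds its last target.

## Working session

There is one attempt and no reset: what is moved stays moved. The work goes in short steps, Python scripts to look and compute and a tool call to move; the robot and the scene stay as the last step left them, time stands still between calls to the robot, and variables do not carry over. Pictures are saved under pics/ and viewed, and the job is handed in when it is done.

Besides the shell and the picture viewer there is one more tool, called after "Request:" as name(argument=value, ...), one argument or row to a line, values as JSON. carry_out: Moves the arm, as the interface text tells. Its arguments: {"type":"object","properties":{"plan":{"type":"array"}},"required":["plan"]}

```bash
mkdir -p pics; cat > h.py <<'E'
import numpy as np,cv2,pickle
from station import bot
def K(im): return np.array([[im["fx"],0,im["cx"]],[0,im["fy"],im["cy"]],[0,0,1.]])
def D(im): return np.array([im["k1"],0,0,0,0.])
def cast(im,uv,z):
    uv=np.array(uv,float).reshape(-1,1,2)
    n=cv2.undistortPoints(uv,K(im),D(im)).reshape(-1,2)
    R=np.array(im["R"]);t=np.array(im["t"])
    d=np.c_[n,np.ones(len(n))]@R; c=-R.T@t
    s=(z-c[2])/d[:,2]
    return c+s[:,None]*d
def proj(im,X):
    p,_=cv2.projectPoints(np.array(X,float).reshape(-1,1,3),cv2.Rodrigues(np.array(im["R"]))[0],np.array(im["t"],float),K(im),D(im)); return p.reshape(-1,2)
def save(im,n): cv2.imwrite("pics/"+n+".png",im["pixels"][:,:,::-1])
E
python3 - <<'E'
from h import *
for n in ["top","side","wrist"]:
    im=bot.get_image(n); save(im,n+"0"); pickle.dump(im,open(n+"0.pkl","wb"))
    R=np.array(im["R"]);print(n,-R.T@np.array(im["t"]),im["fx"],im["k1"])
s=bot.read_state();print(s)
E
```

```text
top [ 0.4976895  -0.02822133  1.00695479] 416.24050578453796 -0.003801679874136455
side [ 0.4333765  -0.71552818  0.46594064] 400.8513039707505 0.015004561354620624
wrist [ 0.31383052 -0.4576483   0.37373044] 345.670813430992 -0.04186526352808236
{'clock': 0.15, 'joint_pos': array([-1.32730703e+00,  3.81035325e-01,  1.29805082e+00, -1.07872956e-05,
        1.46356952e+00, -2.15303219e-01]), 'dq': array([-0.00040475, -0.00130502, -0.00195102, -0.00174377, -0.000509  ,
        0.00218274]), 'joint_torque': array([-6.31965595e-03, -4.48542917e+01, -2.31393117e+01, -1.52792949e-03,
        7.02007037e-05,  5.84987920e-04]), 'eef_pos': array([ 0.24356178, -0.49308567,  0.40426876]), 'tcp_rot': array([ 0.60032477,  0.37346597,  0.60086899, -0.37294745]), 'ft_force': array([-0.20871676, -0.02035871,  0.44371678]), 'moment': array([-0.02652999, -0.03886826,  0.01510438]), 'grip_width': 0.08539262139034831}
```

View pics/top0.png

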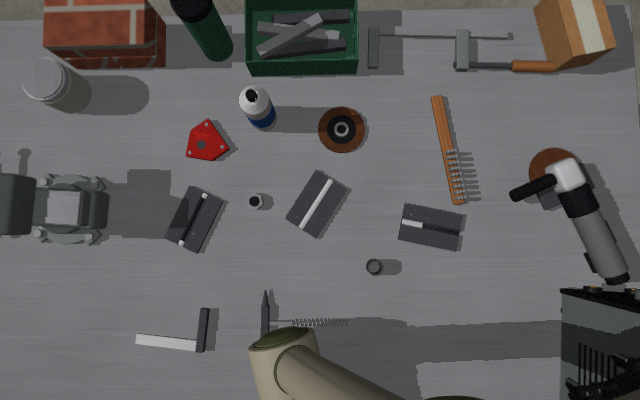

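View pics/side0.png

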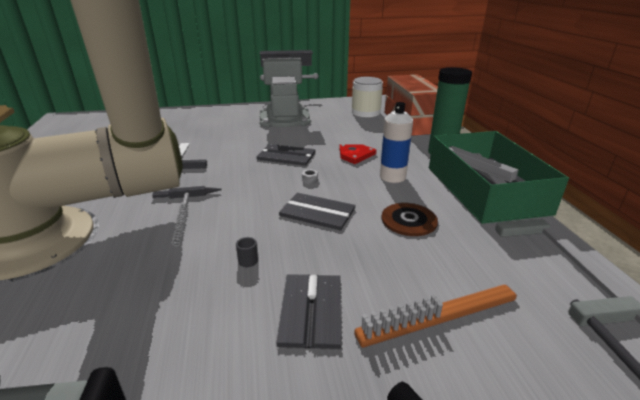

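View pics/wrist0.png

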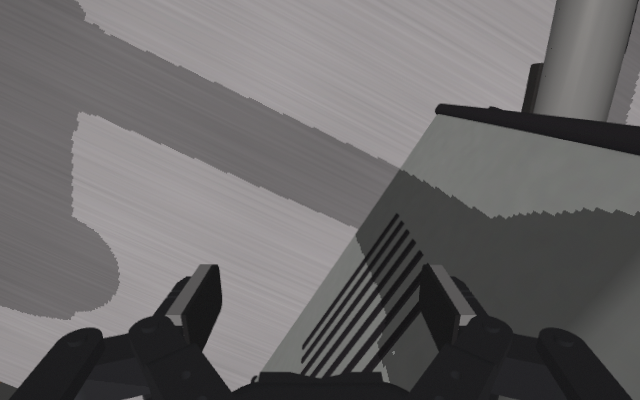

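The top view shows the unfinished plate at about (432,227): bright bead on its left, open groove running right. The full-bead plate is at (318,203) and the tacked one at (195,219). The side view agrees, with the bead on the far half of the plate at (312,288). I'll zoom in and measure.

```bash
python3 - <<'E'
from h import *
im=pickle.load(open("top0.pkl","rb")); si=pickle.load(open("side0.pkl","rb"))
c=im["pixels"][190:260,385:480,::-1]; a=cv2.resize(c,None,fx=8,fy=8,interpolation=cv2.INTER_NEAREST)
cv2.imwrite("pics/z0.png",a)
c=si["pixels"][260:360,260:360,::-1]; cv2.imwrite("pics/z1.png",cv2.resize(c,None,fx=6,fy=6,interpolation=cv2.INTER_NEAREST))
px=im["pixels"].astype(int);hsv=cv2.cvtColor(im["pixels"],cv2.COLOR_RGB2HSV)
roi=np.zeros((400,640),np.uint8);roi[195:255,390:475]=1
g=px.mean(2)
print(g[205:250:3,395:470:5].astype(int))
bm=((g>170)&(roi>0)).astype(np.uint8)
print(bm.sum())
for thr in (70,80,90):
    m=((g<thr)&(roi>0)).astype(np.uint8)|bm
    m=cv2.morphologyEx(m,cv2.MORPH_CLOSE,np.ones((3,3)))
    cs,_=cv2.findContours(m,0,1);cc=max(cs,key=cv2.contourArea)
    r=cv2.minAreaRect(cc);P=cast(im,cv2.boxPoints(r),.01)
    print(thr,r,P[:,:2].round(4).tolist(),np.linalg.norm(np.diff(P,axis=0),axis=1))
ys,xs=np.nonzero(bm);B=cast(im,np.c_[xs,ys],.0125);print(B.min(0),B.max(0),B.mean(0),xs.min(),xs.max())
E
```

```text
[[121 123  65  59  63  85 124 121 121 123 119 119 107 111 116]
 [122 119  59  56  58  63  60  62 101 122 120 116 118 118 119]
 [122 124  60  58  62  60  60  62  59  59  64  83 120 120 122]
 [120 121  57  62  59  60  62  56  56  58  58  60  62  76  91]
 [112 114  60  57  59  57  59  61  60  57  59  59  60  59  85]
 [119 121 159 135  49  54  59  60  61  57  59  59  56  62  86]
 [119  92 163 165 163 154  43  54  60  58  61  59  60  61 111]
 [122  59  61  70 143 168  32  44  47  48  56  61  60  64 121]
 [119  60  59  58  58  61  55  37  34  36  27  43  46  65 120]
 [117  59  60  56  62  56  59  62  60  54  32  35  23  85 123]
 [122  60  58  60  60  56  58  57  57  61  61  62  51  93 121]
 [122  58  60  57  58  65  59  59  59  59  59  58  61  79 121]
 [116 118  89  59  58  59  56  60  58  58  61  57  60  84 120]
 [119 120 120 120 116  86  61  60  60  62  58  63  55  81 118]
 [121 121 120 118 119 118 119 116  94  59  61  62  60  82 122]]
3
70 ((430.3461608886719, 226.76922607421875), (60.20765686035156, 37.45818328857422), 11.309932708740234) [[0.475, -0.1959], [0.5622, -0.2163], [0.5313, -0.3556], [0.4447, -0.3344]] [0.08950663 0.14269611 0.08914521]
80 ((431.2662658691406, 226.7964630126953), (62.638893127441406, 37.785945892333984), 11.689369201660156) [[0.4757, -0.195], [0.5635, -0.2161], [0.5304, -0.3608], [0.4432, -0.3389]] [0.09031053 0.14842937 0.08992493]
90 ((432.0961608886719, 227.01922607421875), (64.12997436523438, 38.43876266479492), 11.309932708740234) [[0.4742, -0.1952], [0.5637, -0.2161], [0.5308, -0.3645], [0.442, -0.3427]] [0.09185422 0.15197176 0.09145999]
[ 0.51569118 -0.21081601  0.0125    ] [ 0.52039834 -0.208286    0.0125    ] [ 0.51805193 -0.2091556   0.0125    ] 402 403
```

View pics/z0.png

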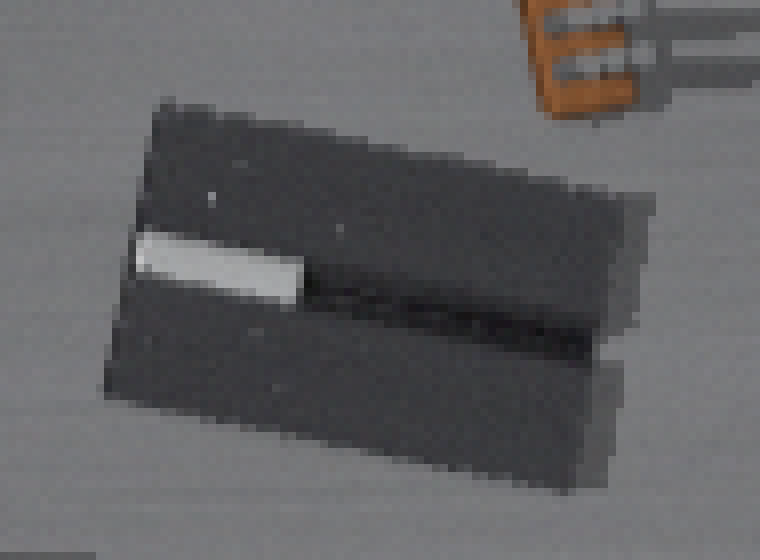

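View pics/z1.png

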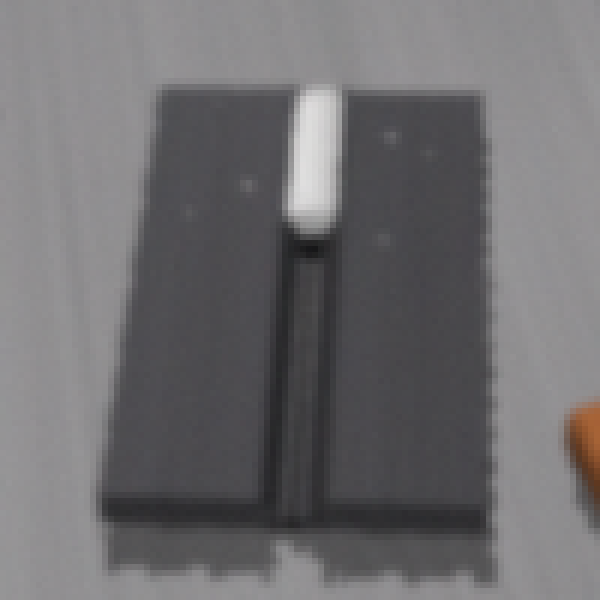

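```bash
python3 - <<'E'
from h import *
im=pickle.load(open("top0.pkl","rb")); si=pickle.load(open("side0.pkl","rb"))
T=cast(im,[(422.2,224.8),(458.6,232.4),(401.5,220.7)],.01); S=cast(si,[(311.2,298.5),(308.7,343.7)],.01)
print(T,S,np.linalg.norm(T[0]-T[1]),np.linalg.norm(S[0]-S[1]))
# other things
print("brush end",cast(im,[(457,203),(437,97),(450,150)],.02))
print("socket",cast(im,[(375,267)],.02))
print("grinder",cast(im,[(530,195),(560,165),(600,280),(560,290),(580,165)],.05))
from scipy.spatial.transform import Rotation as Ro
s=bot.read_state();q=s['tcp_rot'];R=Ro.from_quat(np.r_[q[1:],q[0]]).as_matrix();print(R)
E
```

```text
[[ 0.5081947  -0.25648715  0.01      ]
 [ 0.48860014 -0.34198337  0.01      ]
 [ 0.51885394 -0.20765227  0.01      ]] [[ 0.50749955 -0.26383596  0.01      ]
 [ 0.48959762 -0.34707136  0.01      ]] 0.08771288678483881 0.08513877637643373
brush end [[ 0.55801073 -0.33808814  0.02      ]
 [ 0.81522008 -0.30123232  0.02      ]
 [ 0.68512501 -0.32696547  0.02      ]]
socket [[ 0.41142197 -0.14035226  0.02      ]]
grinder [[ 0.57134578 -0.49593422  0.05      ]
 [ 0.63925001 -0.56848146  0.05      ]
 [ 0.37644166 -0.64170168  0.05      ]
 [ 0.35574548 -0.5509042   0.05      ]
 [ 0.63832438 -0.61415851  0.05      ]]
[[-2.66690322e-04  8.96587420e-01  4.42866715e-01]
 [ 1.02906736e-03  4.42866743e-01 -8.96586855e-01]
 [-9.99999435e-01  2.16628646e-04 -1.04075713e-03]]
```

The two views agree to about 7 mm or better. Measured lengths are 88 and 85 mm against 90 true, and the plate measures 143 x 89 mm. Fused points: bead_stop (0.508,-0.258), groove_end (0.489,-0.345). Next I shut the fingers and travel above the stop point.

Request:
carry_out(
  plan=[
    [[0, -1, 0, 0, 0], [0, -2, 1, -0.3, 0], [0, -2, 3, -0.8, 0], [0, -2, 6, -1.6, 0], [0, -2, 9, -2.5, 0], [0, -2, 12, -3.3, 0], [0, -2, 15, -4.1, 0], [0, -2, 17, -4.7, 0], [0, -2, 18, -5, 0], [0, -2, 18, -5, 0]],
  ],
)

```text
clock: 1.4
eef_pos: [0.3833, -0.3678, 0.4244]
tcp_rot: [0.601, 0.373, 0.601, -0.373]
ft_force: [-0.0, -0.6, -0.6]
grip_width: 0.0001
```

```bash
cat > d.py <<'E'
from h import *
from scipy.spatial.transform import Rotation as Ro
s=bot.read_state();q=s['tcp_rot'];R=Ro.from_quat(np.r_[q[1:],q[0]]).as_matrix()
p=s['eef_pos'];g=p+R[:,0]*bot.pinch_z
print(s['clock'],"tcp",p,"grasp",g,"pz",bot.pinch_z,"w",s['grip_width'],s['ft_force'])
for n,t in dict(stop=(.508,-.258,.05),mid=(.4985,-.3015,.05),end=(.489,-.345,.05)).items(): print(n,100*R.T@(np.array(t)-g))
E
python3 d.py
```

```text
1.4 tcp [ 0.38327353 -0.36784216  0.42439476] grasp [ 0.38322688 -0.36768082  0.26969485] pz 0.1547 w 0.00010179555438259355 [-0.02509844 -0.58769311 -0.57977278]
stop [21.97714808 16.0459075  -4.2631232 ]
mid [21.97289785 13.26302909 -0.78741181]
end [21.96864763 10.48015068  2.68829958]
```

Travel across at height, then part of the way down.

Request:
carry_out(
  plan=[
    [[0, 0, 1, -0.3, 0], [0, 0, 4, -1, 0], [0, 0, 8, -2, 0], [0, 0, 12, -3.2, 0], [0, 0, 15, -4, 0], [0, 2, 16, -4.3, 0], [0, 5, 16, -4.3, 0], [0, 8, 16, -4.3, 0], [0, 10, 16, -4.3, 0], [0, 10, 16, -4.3, 0]],
  ],
)

```text
clock: 2.65
eef_pos: [0.5074, -0.2582, 0.3233]
tcp_rot: [0.599, 0.373, 0.602, -0.373]
ft_force: [0.7, 0.0, -0.3]
grip_width: 0.0002
```

```bash
python3 d.py; python3 - <<'E'
from h import *
for n in ["top","side","wrist"]:
    im=bot.get_image(n); pickle.dump(im,open(n+"1.pkl","wb"))
    a=im["pixels"][:,:,::-1].copy()
    for P in [(.508,-.258,.01),(.4985,-.3015,.01),(.489,-.345,.01)]:
        u,v=proj(im,P)[0]; print(n,u,v); cv2.circle(a,(int(round(u)),int(round(v))),3,(0,0,255),1)
    cv2.imwrite("pics/"+n+"1.png",a)
E
```

```text
2.65 tcp [ 0.5074106  -0.25823587  0.32325356] grasp [ 0.50698894 -0.25776588  0.16855485] pz 0.1547 w 0.00015768001235410702 [ 6.65429925e-01  1.13287541e-04 -3.48166020e-01]
stop [11.85503914  0.09322863  0.11243212]
mid [11.84441281 -2.68729954  3.59001032]
end [11.83378648 -5.46782772  7.06758852]
top 422.8401096791038 224.87020926496007
top 441.33052566036173 228.5345668089196
top 459.8675365828615 232.20806914615395
side 310.8801653457818 295.79390865071576
side 309.545913157766 317.6376081095117
side 308.0244437855276 342.54415909562476
wrist 320.6615268121445 186.49901755780547
wrist 360.2098921105438 217.05724915982762
wrist 397.4397905233595 245.8481558024982
```

View pics/wrist1.png

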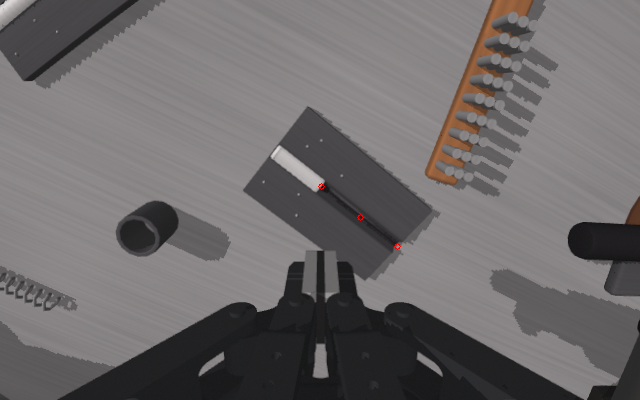

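View pics/side1.png

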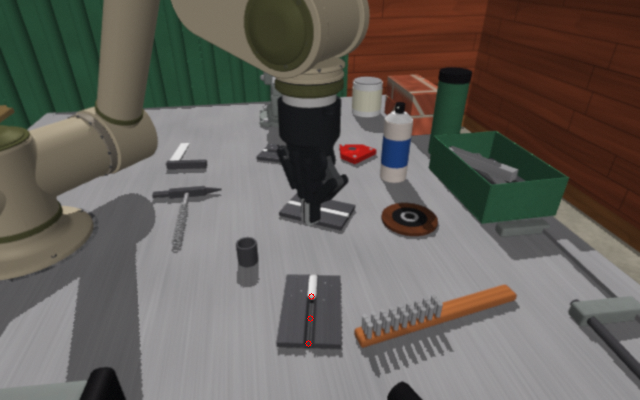

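The wrist view puts the predicted stop (321,186) right on the bead's end and the predicted end (397,246) right on the groove's mouth at the plate edge. The brush and socket are clear of the fingers. I descend and hold.

Request:
carry_out(
  plan=[
    [[0, 1, 0.1, 0.1, 0], [0, 3, 0.1, 0.1, 0], [0, 5, 0.1, 0.1, 0], [0, 7, 0.1, 0.1, 0], [0, 9, 0.1, 0.1, 0], [0, 10.5, 0.1, 0.1, 0], [0, 11.5, 0.1, 0.1, 0], [0, 11.8, 0.1, 0.1, 0], [0, 11.8, 0.1, 0.1, 0], [0, 11.8, 0.1, 0.1, 0]],
  ],
)

```text
clock: 4.05
eef_pos: [0.5092, -0.2589, 0.2081]
tcp_rot: [0.601, 0.373, 0.6, -0.373]
ft_force: [0.0, 0.6, 0.2]
grip_width: -0.0001
```

Request:
carry_out(
  plan=[
    [[0, 0, 0, 0, 0], [0, 0, 0, 0, 0], [0, 0, 0, 0, 0], [0, 0, 0, 0, 0], [0, 0, 0, 0, 0], [0, 0, 0, 0, 0], [0, 0, 0, 0, 0], [0, 0, 0, 0, 0], [0, 0, 0, 0, 0], [0, 0, 0, 0, 0]],
  ],
)

```text
clock: 5.3
eef_pos: [0.5092, -0.2589, 0.2081]
tcp_rot: [0.602, 0.373, 0.6, -0.373]
ft_force: [0.1, -0.7, -0.1]
grip_width: -0.0003
```

```bash
python3 d.py; python3 - <<'E'
from h import *
for n in ["side","wrist"]:
    im=bot.get_image(n); save(im,n+"2")
E
```

```text
5.3 tcp [ 0.5092218  -0.25890209  0.20805269] grasp [ 0.50952111 -0.25901609  0.05335302] pz 0.1547 w -0.0003240068530508772 [ 0.06633424 -0.72990791 -0.05669992]
stop [ 0.33493241 -0.09169067 -0.15906844]
mid [ 0.33629994 -2.87348002  3.31751698]
end [ 0.33766748 -5.65526937  6.79410239]
```

View pics/side2.png

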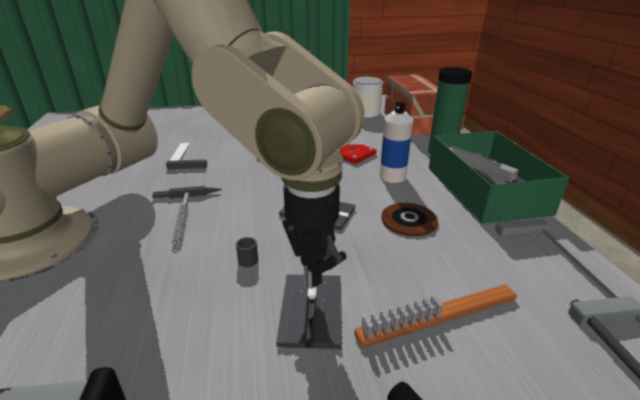

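View pics/wrist2.png

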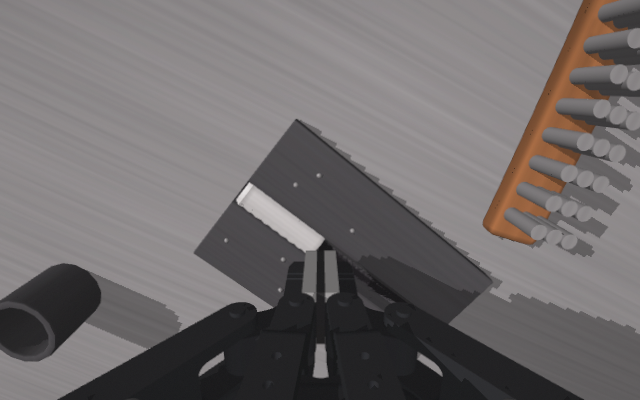

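The fingertips are over the bead's end with no contact, and they have held there for over 1.25 s. Now the sweep along the groove.

Request:
carry_out(
  plan=[
    [[0, 0.2, -0.3, 0.4, 0], [0, 0.2, -1, 1.2, 0], [0, 0.2, -2, 2.4, 0], [0, 0.2, -2.9, 3.3, 0], [0, 0.2, -3.5, 4.2, 0], [0, 0.2, -4.3, 5.2, 0], [0, 0.2, -5, 6, 0], [0, 0.2, -5.5, 6.6, 0], [0, 0.2, -5.6, 6.8, 0], [0, 0.2, -5.6, 6.8, 0]],
  ],
)

```text
clock: 6.65
eef_pos: [0.4893, -0.3446, 0.2061]
tcp_rot: [0.601, 0.373, 0.6, -0.373]
ft_force: [-0.2, -0.3, -0.0]
grip_width: 0.0002
```

Request:
carry_out(
  plan=[
    [[0, 0, 0, 0, 0], [0, 0, 0, 0, 0], [0, 0, 0, 0, 0], [0, 0, 0, 0, 0], [0, 0, 0, 0, 0], [0, 0, 0, 0, 0], [0, 0, 0, 0, 0], [0, 0, 0, 0, 0], [0, 0, 0, 0, 0], [0, 0, 0, 0, 0]],
  ],
)

```text
clock: 7.9
eef_pos: [0.4893, -0.3446, 0.2061]
tcp_rot: [0.602, 0.373, 0.6, -0.373]
ft_force: [-0.6, -0.7, -0.2]
grip_width: -0.0
```

```bash
python3 d.py; python3 - <<'E'
from h import *
for n in ["side","wrist"]:
    im=bot.get_image(n); save(im,n+"3")
E
```

```text
7.9 tcp [ 0.4892744  -0.34459973  0.20607742] grasp [ 0.48957098 -0.34469703  0.05137773] pz 0.1547 w -5.0212357236381906e-08 [-0.55567025 -0.69305407 -0.16898226]
stop [ 0.13585285  5.49951624 -6.95096337]
mid [ 0.13676761  2.71735282 -3.47467715]
end [ 0.13768237 -0.0648106   0.00160907]
```

View pics/side3.png

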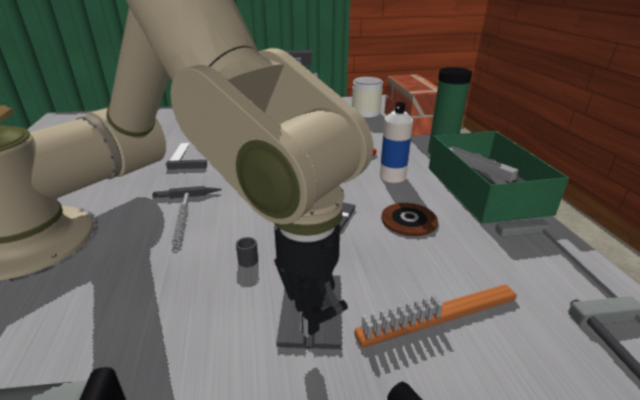

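View pics/wrist3.png

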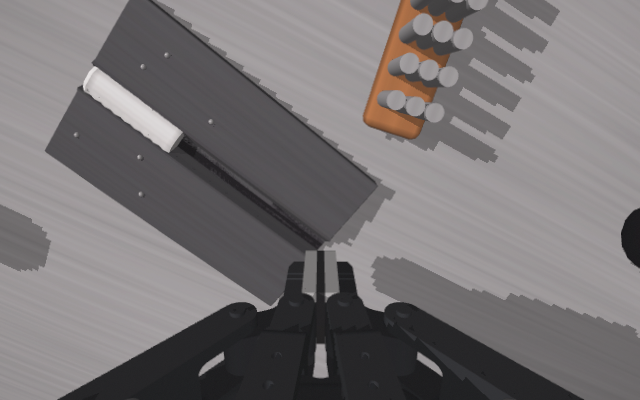

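The tips are over the groove's mouth at the plate edge, near (322,246) in the wrist view, and have held there for more than 1.25 s. Now I raise the hand.

Request:
carry_out(
  plan=[
    [[0, -1, 0, 0, 0], [0, -3, 0, 0, 0], [0, -6, 0, 0, 0], [0, -9, 0, 0, 0], [0, -12, 0, 0, 0], [0, -15, 0, 0, 0], [0, -17, 0, 0, 0], [0, -18, 0, 0, 0], [0, -18, 0, 0, 0], [0, -18, 0, 0, 0]],
  ],
)

```text
clock: 9.25
eef_pos: [0.4889, -0.3445, 0.3852]
tcp_rot: [0.601, 0.373, 0.601, -0.373]
ft_force: [0.1, 0.2, 0.2]
grip_width: -0.0001
```

```bash
python3 d.py; python3 - <<'E'
from h import *
im=bot.get_image("side");save(im,"side4");a=pickle.load(open("side0.pkl","rb"))
d=np.abs(im["pixels"].astype(int)-a["pixels"]).max(2)
print("plate+brush",(d[270:400,270:560]>40).sum(),"socket",(d[230:270,230:262]>40).sum())
bot.sign_off()
E
```

```text
9.25 tcp [ 0.48887311 -0.34447215  0.38516325] grasp [ 0.48898703 -0.34437702  0.23046332] pz 0.1547 w -8.617020688699097e-05 [0.11811245 0.23566294 0.17855722]
stop [18.05303544  5.52043484 -6.89257801]
mid [18.04966089  2.73855692 -3.41606484]
end [18.04628633 -0.04332101  0.06044832]
plate+brush 0 socket 0
the job is handed in; nothing more can be done
```

View pics/side4.png

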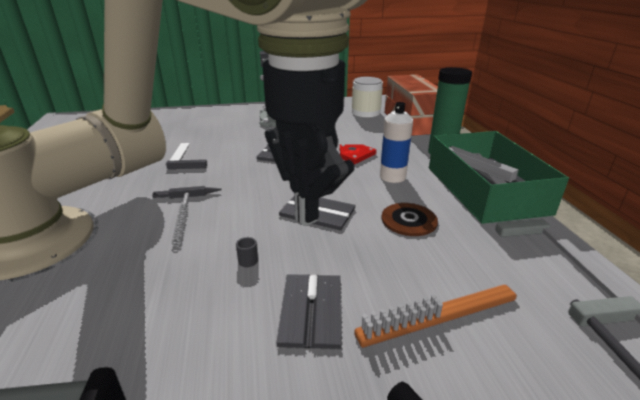

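I pointed at the spot where the bead stops for more than 1.25 s, with the shut fingers straight down. I then swept along the open groove and pointed at its far end for more than 1.25 s. I raised the hand until the grasp point was 0.23 m above the bench and handed the job in at 9.3 s.

- **Position:** while pointing, the grasp point was within about 2 mm sideways of my measured spots and about 41–43 mm above the plate top. That puts the fingertips about 23–25 mm above the plate.
- **Contact:** the wrist force readings stayed at noise level, under 1 N. The final side picture shows no pixel change around the unfinished plate, the brush and the socket (the dark one near the plate). I compared nothing else on the bench pixel by pixel.
- **Disagreement:** the top and side views differed by 5–7 mm along the seam. I used a blend of the two, and the wrist view then showed it on the bead's end and the groove's mouth.

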